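# Free a jammed locating block from a parcel platform

### The arm

A 6-joint arm with a two-finger parallel gripper is mounted at the origin on the work surface. World frame = base frame: x ahead of the robot, y to its left, z up, the work surface at z = 0. Lengths are in mm, angles in rad, forces in N, time in s.
With the tool pointing down it reaches from about 275 to 750 mm from the base axis. Payload 10.2 kg.
Tool frame: the origin (TCP) lies midway between the tips of the shut fingers; the grasp point (between the pads) lies 19 mm behind it (ctrl.hold_point_z is the distance from the TCP to the grasp point, in mm); z points along the fingers, y is the direction in which the jaws open and shut (so a half turn about z gives the same grasp; the last joint's range is limited). The gripper opens to 85 mm and grips with 20 to 120 N. Pads are 22 mm wide; open, the fingers measure 114 mm over their backs; the gripper's body (76 mm by 85 mm) begins 54 mm behind the grasp point. The pads swing forward as they close: fully open they stand 13 mm farther back than shut.
Start: joints at [0.927, 0.313, 1.498, -0, 1.331, -0.223], TCP at [214.471, 479.201, 231.294] pointing down, gripper open.
Joint ranges: [-2.94, 2.94], [-0.97, 2.17], [0.19, 2.56], [-1.23, 4.37], [0.02, 3.11], [-2.88, 2.88]. Speed limits (rad/s): [2.39, 2.39, 3.01, 3.14, 3.14, 3.14].

### API

Orientations are given as a unit quaternion [w, x, y, z].
In Python, from rig import ctrl, capture, get_calibration, ticket, search_frame, outline_of gives the robot as it stands. The module is installed in compiled form; this text tells all that it offers.
- The arm moves only by the tool servo_tool, never from a script. Its argument "motion" is a list of rows, each an object with "dr": the turn, a rotation vector about the tool's x, y, z in units of 10 degrees (1.0 is 10 degrees), a list of three; "delta_pos": the shift along the tool's x, y, z in units of 50 mm (1.0 is 50 mm), a list of three; "hand": the opening, from 0 (shut) to 1 (fully open). In form: [{"dr": [ax, ay, az], "delta_pos": [x, y, z], "hand": hand}, ...]. A call has 1 to 20 rows; each row shifts and turns the pose as measured when the row begins, along the tool's axes as they then stand; what a row does not reach is not made up. A row lasts 1/8 s, in which the tool goes at most 62.5 mm and 10.7 degrees, less where a joint would pass 70% of its speed; a pose out of reach is approached as far as the arm can. A call is refused whole if a number of a shift passes 1 or a number of a turn 1, either way. A call with a gripper value outside its range is refused whole. The fingers move at their own pace and stop on an object; "squeeze" is the grip in N (left out, the last holds). Time passes only in rows, so rows that do not move let the fingers close. It gives the time, the measured TCP pose, the force and the opening at its end, in the units of the state.
- ctrl.sense(): the state, without advancing time (a new reading comes with each control period).
- capture(name): name is "side" or "top" or "wrist"; returns (picture, depth): 480x640x3 uint8, red, green, blue; 480x640 float32, mm along the optical axis (not along the pixel's ray), 0 where there is no reading.
- get_calibration(name): a dict with "camera_matrix" (3x3 intrinsics, pixels), "T" (4x4, takes a point from camera to world coordinates). Camera axes: x right, y down, z forward; pixel columns grow to the right and rows downward; lengths in mm; the calibration is good to about 2 mm. The wrist camera is an equidistant fisheye: a pixel r from the principal point sees the ray r / f radians off the axis. A picture is of the moment at which its call begins: read the wrist's pose just before it. get_calibration takes no time and is no camera call; for the wrist camera it gives the pose at the moment of the call.
- ticket.finish_job(): hands the job in, once; it reports no verdict.
Trained networks look in the newest picture that a camera, given by its name, has taken for a name from the list of things; names that differ only in an ending like _2 or _b are one class to them, and where a whole thing is asked for, a point or a joint stands for the part that bears it (a point fixed in the world has none). Each returns a list of dicts, best first, with "score" (0 to 1); they miss things now and then, are a little off and sometimes report something else, mostly with a low value. They report only what shows in the picture. A call takes as long as a camera call. They do not tell look-alikes from the thing itself.
- search_frame(camera, label): "bbox" ([left, top, right, bottom] in pixels, round what is visible of it).
- outline_of(camera, label): "pixels" (480x640 bool, what is visible of it) and "bbox" ([left, top, right, bottom] in pixels, round what is visible of it).
The state is a dict: "time_s": time; "joints": joint angles; "dq": joint speeds; "tau": joint torques, N m; "eef_pos": TCP position; "ee_rot": TCP orientation; "force": force on the tool from outside, world axes, zero at the start; "wrist_torque": the same for the moment, N m; "grip_width": opening from 0.0 (shut) to 1.0 (fully open).
Only numpy, scipy, OpenCV 4.12 (cv2) and the standard library are available. Lean on these libraries where they do the work, as an engineer would, in place of code of your own. Each camera call takes 0.05 s, during which the arm holds its last target.

### The job

Turn the black hand nut on the parcel platform a quarter turn anticlockwise to its stop, so that its brass tab swings off the jammed yellow block. Without pulling the block up, rock it right over to one side and then to the other until both red catches are pushed right out. Then lift it and finish while holding it in the gripper, upright and still, a couple of centimetres above the red catches and straight over its seat; leave the other things where they are.

Things in the scene. Friction and masses are not known exactly. Their poses are not given: they have to be found in the camera images.
- block_grip (a point): Centre of the grip stem of the loose yellow locating block (106 mm tall, about 0.2 kg), 88 mm above the block's underside. The stem, black-banded, is 22 mm thick along block x (grip it this way) and 20 mm along block y, from 62 to 106 mm above the underside; below it the body is 26 (x) by 36 mm (y). At the start the block's axes are the seat's.
- seat_mid (a point): Aluminium seat on the fixed white parcel platform (240 x 360 x 18 mm). This point, 30 mm above the table, is where the middle of the seated block's underside rests. x along the block's cross pin, y from the block to the hand nut (the rocking direction), z up. The red catches' tops, the highest parts near the block, are 56 mm above it.
- block: The same block; origin at the centre of its underside. A steel cross pin along x, 15 mm above the underside, lies in open notches: the block rocks about it to +y or -y, up to 0.18 rad each way, with some 10 N sideways at the stem. Lugs low on its y sides are trapped under the red catches: pulled straight up it jams.
- seat: Platform and seat together, with catches and nut; origin on the table surface 30 mm below seat_mid, same axes.
- catch_a (a joint): Red sliding catch on the seat's +y side, 18 mm wide. Metres: 0 to 0.001 at the start (gripping), growing outwards (+y) to its stop at 0.007. It has 12 N of friction and stays where pushed. The block leaning to +y pushes it out, about 6.5 mm at 0.18 rad; from 0.0046 on, the lug on that side is free.
- catch_b (a joint): The like red catch on the seat's -y side; grows outwards (-y) to 0.007, pushed by leaning the block to -y; free at 0.0046 or more.
- nut (a joint): Captive hand nut, rad: 0 to 0.12 at the start (brass tab over the block's shoulder, pointing to seat -y), growing anticlockwise seen from above to its stop at 1.6; about 0.08 N m of friction, stays where left. From 1.25 on the tab counts as swung clear.
- nut_grip (a point): Centre of the nut's black grip bar, on the nut's axis, 85 mm from seat_mid along +y and 85 mm above it. The bar is 44 mm long, 12 mm wide, 24 mm tall; at joint value q its length lies along seat y turned anticlockwise by q; grip it across its width. The brass tab below is 6 mm thick, 14 mm wide and reaches 72 mm out.
- parcel: Carton 110 x 85 x 50 mm lying on the platform beyond the nut; leave it.
- tape_roll: Brown tape roll, 90 mm across, 48 mm tall, standing on the platform beside the seat; leave it.
- small_parcel: Carton 130 x 100 x 60 mm; leave it.
- code_scanner: Black and grey hand scanner, about 175 mm long, lying down; leave it.
- mug: White mug, 80 mm across, 95 mm tall; leave it.
- stapler: Blue and black stapler, 130 mm long; leave it.
Not all that is in view belongs to the job. There is more than one size of the block; the job needs the largest.

How it is judged (in metres and radians):
On the way, in this order (a step that is already met when the one before it is completed fails the run):
1. the hand nut is turned until its tab is clear, the block still seated (value of joint nut above 1.25 rad and z of block_grip in the frame of seat_mid below 0.096 m), for 0.2 s.
2. the seated block is rocked over to one side until the catch there is pushed out (value of joint any of catch_a, catch_b above 0.0046 m and angle between block_grip's own z axis and vertical above 0.09 rad and z of block_grip in the frame of seat_mid below 0.096 m), for 0.1 s.
3. the seated block is rocked to the other side until that catch is pushed out too (value of joint each of catch_a, catch_b above 0.0046 m and angle between block_grip's own z axis and vertical above 0.09 rad and z of block_grip in the frame of seat_mid below 0.096 m), for 0.1 s.
At the end, for the whole second after the job is handed in: Fingers hold the block still, upright (0.2 rad), its underside 3 to 60 mm above the red catches' tops, within 30 mm of straight over the seat, clear of the seat; nut at 1.25 rad or more, both catches out 4.6 mm or more, bystanders moved under 30 mm (value of joint nut above 1.25 rad and value of joint each of catch_a, catch_b above 0.0046 m and z of block_grip in the frame of seat_mid between 0.147 and 0.204 m and horizontal distance between block_grip and seat_mid below 0.03 m and angle between block_grip's own z axis and vertical below 0.2 rad and linear speed of block below 0.03 m/s and contact force between block and the fingers above 1 N and contact force between block and seat below 0.1 N and distance of each of parcel, tape_roll, small_parcel, code_scanner, mug, stapler from where it was at the start of the episode below 0.03 m); the arm keeps its last pose, push and grip.
It fails at once if a bystander is knocked about (moved over 4 cm) (distance of any of parcel, tape_roll, small_parcel, code_scanner, mug, stapler from where it was at the start of the episode above 0.04 m).
It fails at once if the block is pulled up before both catches are out (not (value of joint each of catch_a, catch_b above 0.0046 m) and z of block_grip in the frame of seat_mid above 0.105 m).
It also fails if it takes over 48 s, if anything falls off the work surface, if the arm or the gripper's body presses on something with over 40 N, if the wrist force passes 120 N, or if a joint passes its speed limit or range.

## Working session

There is one attempt and no reset: what is moved stays moved. The work goes in short steps, Python scripts to look and compute and a tool call to move; the robot and the scene stay as the last step left them, time stands still between calls to the robot, and variables do not carry over. Pictures are saved under pics/ and viewed, and the job is handed in when it is done.

Besides the shell and the picture viewer there is one more tool, called in YAML: its name, and indented under it one key for each argument. servo_tool: Moves the arm, as the interface text tells. Its arguments: {"type":"object","properties":{"motion":{"type":"array"},"squeeze":{"type":"number"}},"required":["motion"]}

```bash
mkdir -p pics; ls; python3 - <<'E'
from rig import ctrl, capture, get_calibration, search_frame
import cv2, numpy as np
print(ctrl.sense())
for c in ["top","side"]:
    p,d=capture(c); cv2.imwrite(f"pics/{c}0.png",p[:,:,::-1]); np.save(f"pics/{c}0.npy",d)
    print(c,{k:np.round(v,3).tolist() for k,v in get_calibration(c).items()})
    for l in ["block","nut","seat","catch_a","tape_roll","parcel"]:
        print(l,[(round(r["score"],2),r["bbox"]) for r in search_frame(c,l)][:4])
E
```

```text
pics
{'time_s': 0.0, 'joints': array([ 9.26592114e-01,  3.13471180e-01,  1.49847008e+00, -1.87890075e-05,
        1.33099721e+00, -2.23378780e-01]), 'dq': array([-0.00261742,  0.00244814, -0.00041014, -0.00074496,  0.00065677,
       -0.00135575]), 'tau': array([-7.50077265e-05, -4.12259066e+01, -2.59741455e+01, -2.19152294e-04,
        4.09469329e-03,  2.80166802e-05]), 'eef_pos': array([214.30936594, 478.97173179, 230.71182111]), 'ee_rot': array([-2.74552664e-04,  2.08861296e-01,  9.77945042e-01, -6.14415235e-04]), 'force': array([-0.37498262, -0.17934723,  0.05814542]), 'wrist_torque': array([-0.02482882, -0.01532691,  0.02972794]), 'grip_width': 1.001240742882228}
top {'camera_matrix': [[471.419, 0.0, 313.939], [0.0, 471.419, 238.117], [0.0, 0.0, 1.0]], 'T': [[-0.003, -0.993, 0.114, 389.71], [-1.0, 0.001, -0.015, 64.068], [0.014, -0.114, -0.993, 1454.415], [0.0, 0.0, 0.0, 1.0]]}
block [(0.67, [337.8, 237.5, 350.4, 250.0]), (0.52, [342.7, 290.8, 357.4, 300.0]), (0.5, [152.2, 187.7, 188.5, 228.7])]
nut [(0.51, [310.4, 239.4, 341.0, 253.3])]
seat [(0.58, [251.9, 186.5, 380.4, 279.0])]
catch_a []
tape_roll [(0.68, [336.6, 191.6, 364.4, 220.9])]
parcel [(0.83, [264.3, 205.0, 291.0, 248.3])]
side {'camera_matrix': [[542.259, 0.0, 304.807], [0.0, 542.259, 239.278], [0.0, 0.0, 1.0]], 'T': [[0.947, -0.172, 0.27, 192.806], [-0.32, -0.499, 0.805, -960.382], [-0.004, -0.849, -0.528, 760.372], [0.0, 0.0, 0.0, 1.0]]}
block [(0.74, [246.1, 287.3, 259.0, 321.8]), (0.69, [250.9, 308.7, 269.3, 348.4]), (0.67, [315.1, 239.4, 328.7, 279.7])]
nut [(0.59, [294.4, 227.1, 315.9, 254.7])]
seat [(0.98, [250.9, 225.9, 410.7, 332.2])]
catch_a [(0.42, [324.0, 271.4, 334.2, 279.8]), (0.41, [314.4, 239.0, 328.2, 277.1])]
tape_roll [(0.88, [358.6, 258.7, 396.9, 299.2])]
parcel [(0.9, [289.6, 212.9, 343.3, 249.4])]
```

View pics/top0.png

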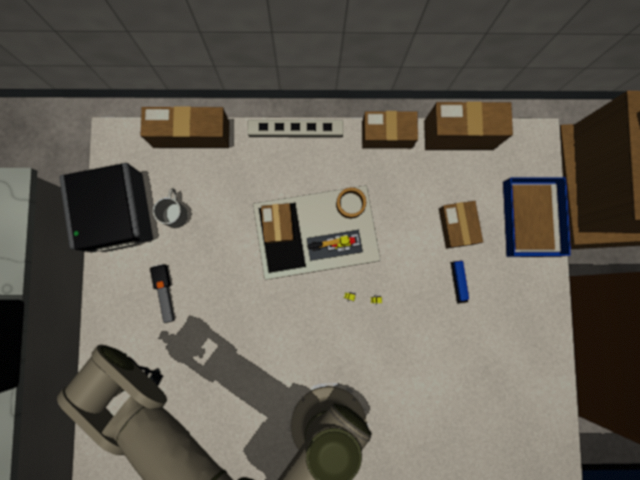

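View pics/side0.png

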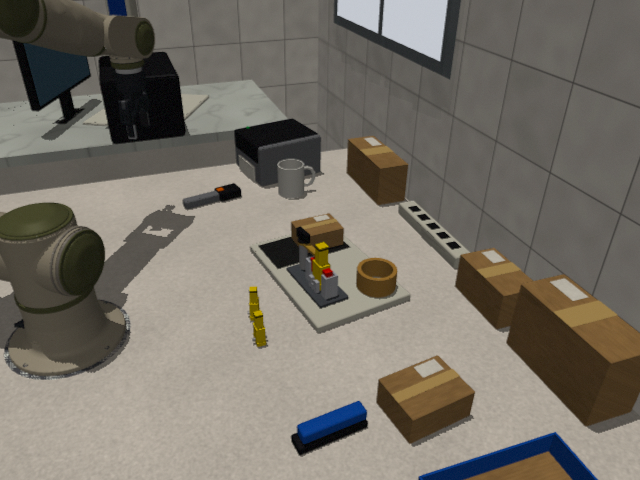

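```bash
python3 - <<'E'
import cv2
a=cv2.imread("pics/top0.png")[180:310,245:385]; cv2.imwrite("pics/top0z.png",cv2.resize(a,None,fx=4.4,fy=4.4,interpolation=2))
a=cv2.imread("pics/side0.png")[200:350,240:420]; cv2.imwrite("pics/side0z.png",cv2.resize(a,None,fx=4,fy=4,interpolation=2))
E
```

```text
(no output)
```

View pics/top0z.png

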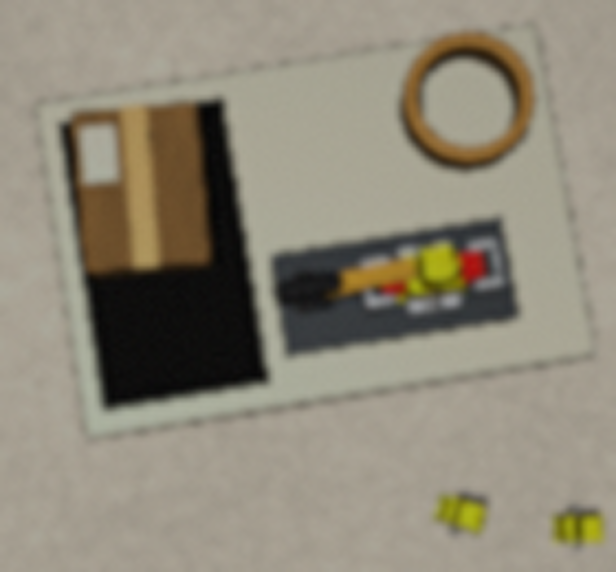

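View pics/side0z.png

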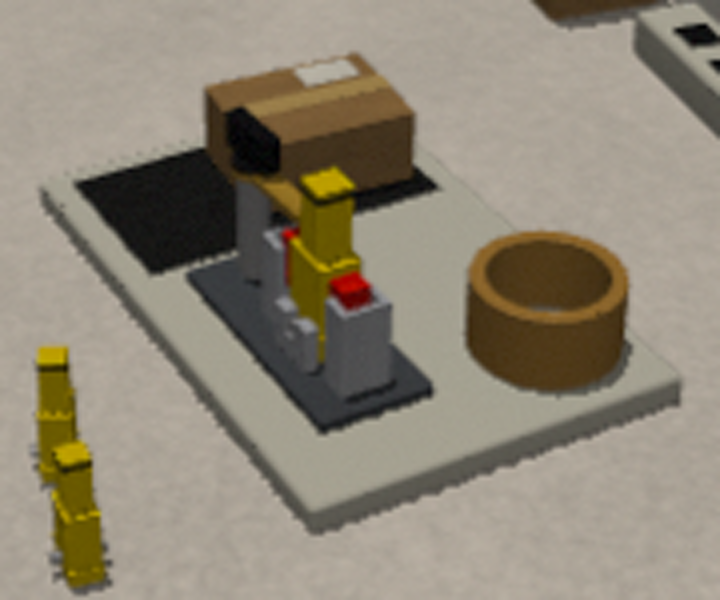

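```bash
cat > h.py <<'E'
from rig import ctrl, capture, get_calibration, search_frame, outline_of, ticket
import numpy as np, cv2
from scipy.spatial.transform import Rotation as R
def pix2z(c,uv,z,cal=None):
    cal=cal or get_calibration(c); K=np.array(cal["camera_matrix"]);T=np.array(cal["T"])
    uv=np.atleast_2d(uv).astype(float)
    x=(uv-[K[0,2],K[1,2]])/[K[0,0],K[1,1]]
    if c=="wrist":
        r=np.linalg.norm(x,axis=1,keepdims=True); s=np.where(r>1e-9,np.sin(r)/np.maximum(r,1e-9),1)
        ray=np.hstack([x*s,np.cos(r)])
    else: ray=np.hstack([x,np.ones((len(x),1))])
    w=ray@T[:3,:3].T; o=T[:3,3]
    return o+w*((z-o[2])/w[:,2])[:,None]
def proj(c,P,cal=None):
    cal=cal or get_calibration(c); K=np.array(cal["camera_matrix"]);T=np.array(cal["T"])
    p=(np.atleast_2d(P)-T[:3,3])@T[:3,:3]
    if c=="wrist":
        rho=np.linalg.norm(p[:,:2],axis=1,keepdims=True); th=np.arctan2(rho,p[:,2:]); x=p[:,:2]/np.maximum(rho,1e-9)*th
    else: x=p[:,:2]/p[:,2:]
    return x*[K[0,0],K[1,1]]+[K[0,2],K[1,2]]
def tool():
    s=ctrl.sense(); q=s["ee_rot"]; return s["eef_pos"],R.from_quat(np.r_[q[1:],q[0]])
def goto(P,Rt):
    """remaining move in tool axes: units of 50mm / 10deg"""
    p,r=tool(); d=r.inv().apply(np.array(P)-p)/50
    dr=(r.inv()*Rt).as_rotvec()/np.radians(10)
    print("pos",p.round(1),"delta_pos",d.round(3),"dr",dr.round(3))
def down(yaw_y):
    "tool pointing down with tool y along heading yaw_y (rad, world)"
    y=np.array([np.cos(yaw_y),np.sin(yaw_y),0]); z=np.array([0,0,-1.]); x=np.cross(y,z)
    return R.from_matrix(np.c_[x,y,z])
E
python3 - <<'E'
from h import *
z=lambda a:np.array(a)/4.4+[245,180]-0.4
c=pix2z("top",z([(38,100),(540,22),(597,355),(90,438)]),18); print(c.round(1)); 
for i in range(4):
    e=c[i]-c[(i+1)%4]; print(np.linalg.norm(e).round(1),np.degrees(np.arctan2(e[1],e[0])).round(2))
print("block",pix2z("top",z([(440,265)]),136),"nut",pix2z("top",z([(308,288)]),127))
s=pix2z("side",np.array([(326,185),(255,140)])/4+[240,200]-.4,136);print(s, pix2z("side",np.array([(255,140)])/4+[240,200],115))
cal=get_calibration("wrist");print(np.array(cal["T"]).round(3),cal["camera_matrix"]); p,r=tool(); print((r.as_matrix().T@(np.array(cal["T"])[:3,3]-p)).round(1), (r.as_matrix().T@np.array(cal["T"])[:3,:3]).round(3))
print(r.as_matrix().round(3))
for q in ["small_parcel","code_scanner","mug","stapler"]:
    print(q,[(round(a["score"],2),a["bbox"]) for a in search_frame("top",q)][:3])
E
```

```text
[[ 666.   230.1   18. ]
 [ 722.1 -123.8   18. ]
 [ 486.2 -159.8   18. ]
 [ 429.5  191.5   18. ]]
358.3 99.0
238.7 8.67
355.8 -80.84
239.7 -170.73
block [[536.10264253 -41.74685717 136.        ]] nut [[522.31088941  42.66638375 127.        ]]
[[536.41719155 -44.65479601 136.        ]
 [515.24013205  11.56996682 136.        ]] [[526.38994051  42.29865552 115.        ]]
[[ 4.09000e-01  8.66000e-01  2.89000e-01  1.40062e+02]
 [ 9.13000e-01 -3.88000e-01 -1.30000e-01  5.11475e+02]
 [-0.00000e+00  3.17000e-01 -9.48000e-01  3.74383e+02]
 [ 0.00000e+00  0.00000e+00  0.00000e+00  1.00000e+00]] [[371.64829954   0.         318.8135749 ]
 [  0.         371.64829954 238.91147282]
 [  0.           0.           1.        ]]
[  81.1   -0.9 -143.1] [[-0.    -0.948 -0.317]
 [ 1.    -0.    -0.   ]
 [ 0.    -0.317  0.948]]
[[-0.913  0.409 -0.   ]
 [ 0.409  0.913  0.   ]
 [ 0.     0.    -1.   ]]
small_parcel [(0.86, [439.1, 196.7, 484.9, 251.2])]
code_scanner [(0.87, [148.2, 265.0, 174.0, 323.7])]
mug [(0.95, [151.2, 186.7, 187.7, 228.6])]
stapler [(0.66, [448.4, 259.9, 469.7, 303.4])]
```

```bash
python3 - <<'E'
from h import *
goto([523,41,230],down(np.radians(9)))
E
```

```text
pos [214.5 479.2 231.3] delta_pos [-9.212 -5.479  0.026] dr [ 0.    -0.     5.689]
```

servo_tool:
  motion:
    - {"dr":[0,0,0],"delta_pos":[-0.84,-0.5,0],"hand":1}
    - {"dr":[0,0,0],"delta_pos":[-0.84,-0.5,0],"hand":1}
    - {"dr":[0,0,0],"delta_pos":[-0.84,-0.5,0],"hand":1}
    - {"dr":[0,0,0],"delta_pos":[-0.84,-0.5,0],"hand":1}
    - {"dr":[0,0,0],"delta_pos":[-0.84,-0.5,0],"hand":1}
    - {"dr":[0,0,0],"delta_pos":[-0.84,-0.5,0],"hand":1}
    - {"dr":[0,0,0],"delta_pos":[-0.84,-0.5,0],"hand":1}
    - {"dr":[0,0,0],"delta_pos":[-0.84,-0.5,0],"hand":1}
    - {"dr":[0,0,0],"delta_pos":[-0.84,-0.5,0],"hand":1}
    - {"dr":[0,0,0],"delta_pos":[-0.84,-0.5,0],"hand":1}
    - {"dr":[0,0,0.9],"delta_pos":[0,0,0],"hand":1}
    - {"dr":[0,0,0.9],"delta_pos":[0,0,0],"hand":1}
    - {"dr":[0,0,0.9],"delta_pos":[0,0,0],"hand":1}
    - {"dr":[0,0,0.9],"delta_pos":[0,0,0],"hand":1}
    - {"dr":[0,0,0.9],"delta_pos":[0,0,0],"hand":1}
    - {"dr":[0,0,0.9],"delta_pos":[0,0,0],"hand":1}

```text
time_s: 2.9
eef_pos: [505.1, 65.6, 231.7]
ee_rot: [0.001, 0.642, 0.767, 0.001]
force: [0.3, 0.3, -0.1]
grip_width: 1.001
```

```bash
cat > look.py <<'E'
from h import *
import sys
n=sys.argv[1]
for c in sys.argv[2:]:
    p,d=capture(c); cv2.imwrite(f"pics/{n}_{c}.png",p[:,:,::-1]); np.save(f"pics/{n}_{c}_d.npy",d)
    if c=="wrist":
        cal=get_calibration(c); np.savez(f"pics/{n}_cal.npz",**{k:np.array(v) for k,v in cal.items()})
    print(c,[(l,[(round(r["score"],2),np.round(r["bbox"]).tolist()) for r in search_frame(c,l)][:3]) for l in ["block","nut","catch_a"]])
print(ctrl.sense()["time_s"])
E
python3 look.py w1 wrist; python3 - <<'E'
from h import *
goto([523,41,230],down(np.radians(9)))
E
```

```text
wrist [('block', [(0.87, [161.0, 278.0, 203.0, 331.0]), (0.74, [310.0, 309.0, 355.0, 379.0])]), ('nut', [(0.59, [325.0, 232.0, 354.0, 337.0])]), ('catch_a', [(0.58, [326.0, 297.0, 332.0, 321.0])])]
3.1
pos [505.2  65.6 231.7] delta_pos [-0.55   0.259  0.034] dr [ 0.018 -0.005  0.169]
```

View pics/w1_wrist.png

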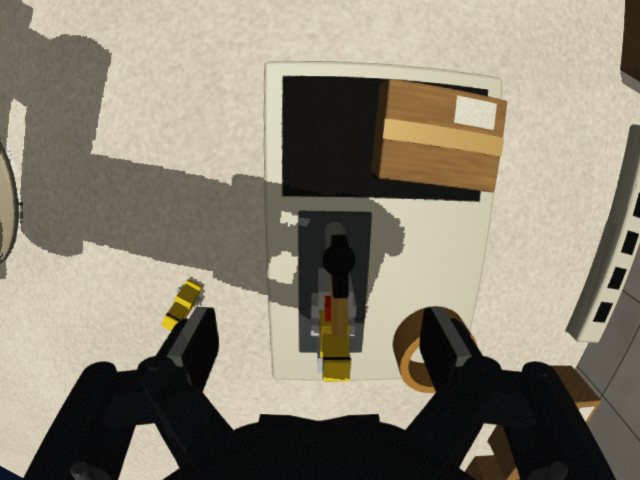

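```bash
python3 - <<'E'
import cv2, numpy as np
a=cv2.imread("pics/w1_wrist.png")[220:390,280:400]; a=cv2.convertScaleAbs(a,alpha=2.0,beta=20); cv2.imwrite("pics/w1z.png",cv2.resize(a,None,fx=3.5,fy=3.5,interpolation=2))
d=np.load("pics/w1_wrist_d.npy"); print(d[228:300:6,324:356:4].astype(int))
E
```

```text
[[363 350 342 341 344 363 364 363]
 [366 332 324 323 323 335 364 364]
 [367 316 269 267 269 268 367 367]
 [368 305 263 263 262 262 262 370]
 [291 288 264 264 264 264 263 288]
 [288 291 265 265 266 263 266 290]
 [290 292 266 268 267 266 266 292]
 [372 292 268 267 269 267 269 377]
 [357 356 270 269 270 269 270 379]
 [345 344 273 271 270 272 346 382]
 [332 332 275 272 272 274 333 333]
 [327 326 278 273 273 274 326 324]]
```

View pics/w1z.png

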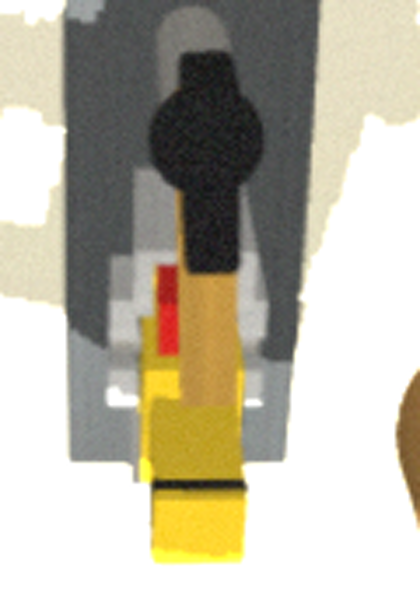

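```bash
cat > cloud.py <<'E'
from h import *
def cloud(n):
    d=np.load(f"pics/{n}_wrist_d.npy"); f=np.load(f"pics/{n}_cal.npz"); K=f["camera_matrix"];T=f["T"]
    v,u=np.mgrid[:480,:640]; x=(np.stack([u,v],-1)-[K[0,2],K[1,2]])/K[0,0]
    r=np.linalg.norm(x,axis=2,keepdims=True); dirn=x/np.maximum(r,1e-9)*np.tan(r)
    P=np.concatenate([dirn,np.ones_like(r)],2)*d[...,None]
    return P@T[:3,:3].T+T[:3,3], d
E
python3 - <<'E'
from cloud import *
P,d=cloud("w1")
def rect(m,name):
    pts=P[m]; print(name,len(pts),"zmed",np.median(pts[:,2]).round(1),"z range",np.percentile(pts[:,2],[2,98]).round(1))
    r=cv2.minAreaRect(pts[:,:2].astype(np.float32)); print(r)
    mm=np.median(pts,axis=0);print(mm.round(1))
H=np.hypot(P[...,0]-523,P[...,1]-41)
ok=d>0
rect(ok&(H<35)&(P[...,2]>119)&(P[...,2]<135),"bar top")
H=np.hypot(P[...,0]-536,P[...,1]+43)
rect(ok&(H<30)&(P[...,2]>129)&(P[...,2]<142),"stem top")
m=ok&(P[...,2]>12)&(P[...,2]<24)&(np.abs(P[...,1])<250)&(np.abs(P[...,0]-550)<180)
for y in range(-100,230,40):
    for lo,hi in [(400,1000)]:
        mm=m&(np.abs(P[...,1]-y)<3); 
        if mm.sum(): print(y,P[mm][:,0].min().round(1),P[mm][:,0].max().round(1))
E
```

```text
bar top 980 zmed 127.3 z range [120.3 128.8]
((524.75830078125, 41.43496322631836), (12.550741195678711, 44.51534652709961), 10.355828285217285)
[524.5  44.3 127.3]
stem top 665 zmed 136.2 z range [129.5 137.5]
((537.9898071289062, -42.58934783935547), (22.341081619262695, 22.54202651977539), 8.194968223571777)
[537.9 -39.5 136.2]
-100 476.9 660.7
-60 390.1 619.5
-20 464.3 705.4
20 457.3 698.2
60 451.4 692.7
100 445.6 687.3
140 439.6 546.4
180 432.6 543.2
220 583.3 667.9
```

```bash
python3 - <<'E'
from h import *
goto([524.7,41.4,160],down(np.radians(10.4)))
E
```

```text
pos [505.2  65.6 231.7] delta_pos [-0.55   0.29   1.434] dr [ 0.018 -0.004  0.029]
```

servo_tool:
  motion:
    - {"dr":[0.02,0,0.03],"delta_pos":[-0.3,0.15,0.7],"hand":1}
    - {"dr":[0,0,0],"delta_pos":[-0.25,0.14,0.7],"hand":1}
    - {"dr":[0,0,0],"delta_pos":[0,0,0],"hand":0.4}
    - {"dr":[0,0,0],"delta_pos":[0,0,0],"hand":0.4}

```text
time_s: 3.6
eef_pos: [525.8, 41.2, 162.2]
ee_rot: [0.001, 0.636, 0.772, 0.001]
force: [-0.3, 0.2, -0.4]
grip_width: 0.607
```

```bash
python3 - <<'E'
from h import *
goto([524.7,41.4,107],down(np.radians(10.4))); print(ctrl.sense()["grip_width"])
E
```

```text
pos [525.8  41.2 162.2] delta_pos [ 0.009 -0.023  1.104] dr [0.017 0.001 0.06 ]
0.6069399415535399
```

servo_tool:
  motion:
    - {"dr":[0.02,0,0.06],"delta_pos":[0.01,-0.02,0.55],"hand":0.4}
    - {"dr":[0,0,0],"delta_pos":[0,0,0.55],"hand":0.4}
    - {"dr":[0,0,0],"delta_pos":[0,0,0],"hand":0.4}

```text
time_s: 3.98
eef_pos: [526.4, 42.5, 111.0]
ee_rot: [0.003, 0.639, 0.769, 0.002]
force: [-0.1, -0.5, 1.1]
grip_width: 0.4
```

```bash
python3 - <<'E'
from h import *
goto([524.7,41.4,107],down(np.radians(10.4))); print(ctrl.sense()["grip_width"])
E
python3 look.py w2 wrist
```

```text
pos [526.4  42.5 111. ] delta_pos [-0.015 -0.038  0.08 ] dr [0.039 0.014 0.021]
0.40000094076983267
wrist [('block', [(0.81, [99.0, 377.0, 130.0, 404.0]), (0.7, [283.0, 353.0, 344.0, 416.0]), (0.64, [79.0, 304.0, 143.0, 384.0])]), ('nut', [(0.92, [291.0, 260.0, 341.0, 412.0])]), ('catch_a', [(0.51, [301.0, 353.0, 305.0, 389.0])])]
4.175
```

View pics/w2_wrist.png

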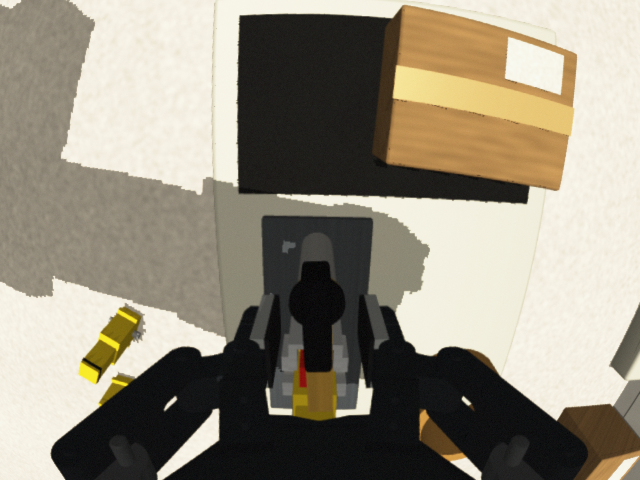

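servo_tool:
  motion:
    - {"dr":[0.04,0.01,0.02],"delta_pos":[-0.02,-0.04,0.06],"hand":0.3}
    - {"dr":[0,0,0],"delta_pos":[0,0,0],"hand":0}
    - {"dr":[0,0,0],"delta_pos":[0,0,0],"hand":0}
    - {"dr":[0,0,0],"delta_pos":[0,0,0],"hand":0}
  squeeze: 40

```text
time_s: 4.68
eef_pos: [525.9, 40.6, 110.8]
ee_rot: [0.002, 0.64, 0.768, 0.001]
force: [0.6, -0.1, -0.7]
grip_width: 0.132
```

```bash
python3 - <<'E'
from h import *
goto([524.7,41.4,107],down(np.radians(10.4))); s=ctrl.sense();print(s["grip_width"],s["force"],s["wrist_torque"],s["joints"])
E
```

```text
pos [525.9  40.6 110.8] delta_pos [ 0.021 -0.021  0.075] dr [ 0.024  0.014 -0.001]
0.13156211782020646 [ 0.60698472 -0.13888852 -0.71739851] [0.02936787 0.06473498 0.03154959] [-1.44834603e-01  4.42809345e-01  1.64938684e+00 -1.16006322e-03
  1.04468021e+00 -3.25509734e-01]
```

servo_tool:
  motion:
    - {"dr":[0.02,0.01,-0.5],"delta_pos":[0,0,0],"hand":0}
    - {"dr":[0,0,-0.9],"delta_pos":[0,0,0],"hand":0}
    - {"dr":[0,0,-0.9],"delta_pos":[0,0,0],"hand":0}
    - {"dr":[0,0,-0.9],"delta_pos":[0,0,0],"hand":0}

```text
time_s: 5.18
eef_pos: [526.7, 41.0, 110.7]
ee_rot: [0.001, 0.397, 0.918, 0.001]
force: [0.8, 1.4, -1.5]
grip_width: 0.128
```

```bash
cat > st.py <<'E'
from h import *
s=ctrl.sense(); p,r=tool(); m=r.as_matrix()
print("t",s["time_s"],"pos",p.round(1),"heading",np.degrees(np.arctan2(m[1,1],m[0,1])).round(2),"z",m[:,2].round(3),"F",s["force"].round(1),"M",s["wrist_torque"].round(2),"g",round(s["grip_width"],3),"j",s["joints"].round(2))
E
python3 st.py
```

```text
t 5.175 pos [526.7  41.  110.7] heading 43.27 z [ 0.003  0.001 -1.   ] F [ 0.8  1.4 -1.5] M [ 0.21 -0.13 -0.1 ] g 0.128 j [-0.14  0.45  1.65  0.    1.05 -0.9 ]
```

servo_tool:
  motion:
    - {"dr":[0,0,-0.95],"delta_pos":[0.02,-0.02,0],"hand":0}
    - {"dr":[0,0,-0.95],"delta_pos":[0,0,0],"hand":0}
    - {"dr":[0,0,-0.95],"delta_pos":[0,0,0],"hand":0}
    - {"dr":[0,0,-0.95],"delta_pos":[0,0,0],"hand":0}
    - {"dr":[0,0,-0.95],"delta_pos":[0,0,0],"hand":0}

```text
time_s: 5.8
eef_pos: [527.2, 42.3, 110.7]
ee_rot: [0.004, -0.02, 1.0, 0.002]
force: [-0.2, 0.7, -0.6]
grip_width: 0.129
```

```bash
python3 st.py
```

```text
t 5.8 pos [527.2  42.3 110.7] heading 92.24 z [ 0.008  0.004 -1.   ] F [-0.2  0.7 -0.6] M [ 0.24  0.15 -0.15] g 0.129 j [-0.14  0.44  1.65  0.01  1.04 -1.76]
```

servo_tool:
  motion:
    - {"dr":[0,0,-0.4],"delta_pos":[0.02,0,0],"hand":0}
    - {"dr":[0,0,-0.4],"delta_pos":[0,0,0],"hand":0}
    - {"dr":[0,0,-0.1],"delta_pos":[0,0,0],"hand":0}

```text
time_s: 6.18
eef_pos: [527.3, 42.7, 110.8]
ee_rot: [0.006, -0.1, 0.995, 0.002]
force: [0.4, -0.9, -1.4]
grip_width: 0.131
```

```bash
python3 st.py
```

```text
t 6.175 pos [527.3  42.7 110.8] heading 101.54 z [ 0.011  0.005 -1.   ] F [ 0.4 -0.9 -1.4] M [-0.04  0.07 -0.4 ] g 0.131 j [-0.14  0.44  1.65  0.01  1.04 -1.92]
```

servo_tool:
  motion:
    - {"dr":[0,0,0],"delta_pos":[0,0,0],"hand":0.45}
    - {"dr":[0,0,0],"delta_pos":[0,0,0],"hand":0.45}
    - {"dr":[0,0,0],"delta_pos":[0,0,-0.6],"hand":0.45}
    - {"dr":[0,0,0],"delta_pos":[0,0,-0.9],"hand":0.6}
    - {"dr":[0,0,0],"delta_pos":[0,0,-0.9],"hand":0.6}
    - {"dr":[0,0,0.9],"delta_pos":[0,0,0],"hand":0.6}
    - {"dr":[0,0,0.95],"delta_pos":[0,0,0],"hand":0.6}
    - {"dr":[0,0,0.95],"delta_pos":[0,0,0],"hand":0.6}
    - {"dr":[0,0,0.95],"delta_pos":[0,0,0],"hand":0.6}
    - {"dr":[0,0,0.95],"delta_pos":[0,0,0],"hand":0.6}
    - {"dr":[0,0,0.95],"delta_pos":[0,0,0],"hand":0.6}
    - {"dr":[0,0,0.95],"delta_pos":[0,0,0],"hand":0.6}
    - {"dr":[0,0,0.95],"delta_pos":[0,0,0],"hand":0.6}
    - {"dr":[0,0,0.95],"delta_pos":[0,0,0],"hand":0.6}

```text
time_s: 7.92
eef_pos: [526.0, 41.9, 236.6]
ee_rot: [0.004, 0.621, 0.784, 0.006]
force: [0.6, -0.1, -0.6]
grip_width: 0.596
```

```bash
python3 st.py; python3 look.py w3 wrist top;  python3 - <<'E'
from h import *
goto([537.8,-42.6,190],down(np.radians(8.9)))
from cloud import *
P,d=cloud("w3"); ok=d>0
def rect(m,name):
    pts=P[m]; print(name,len(pts),"zmed",np.median(pts[:,2]).round(1)); print(cv2.minAreaRect(pts[:,:2].astype(np.float32)))
H=np.hypot(P[...,0]-524,P[...,1]-41)
rect(ok&(H<35)&(P[...,2]>119)&(P[...,2]<135),"bar top")
H=np.hypot(P[...,0]-536,P[...,1]+43)
rect(ok&(H<30)&(P[...,2]>129)&(P[...,2]<142),"stem top")
E
```

```text
t 7.925 pos [526.   41.9 236.6] heading 13.26 z [ 0.014  0.003 -1.   ] F [ 0.6 -0.1 -0.6] M [ 0.03 -0.06 -0.02] g 0.596 j [-0.15  0.31  1.49  0.01  1.33 -0.38]
wrist [('block', [(0.77, [288.0, 274.0, 330.0, 348.0]), (0.77, [130.0, 311.0, 167.0, 355.0]), (0.72, [140.0, 249.0, 184.0, 295.0])]), ('nut', [(0.95, [285.0, 207.0, 405.0, 242.0])]), ('catch_a', [(0.78, [299.0, 267.0, 323.0, 294.0])])]
top [('block', [(0.66, [371.0, 295.0, 380.0, 303.0])]), ('nut', []), ('catch_a', [])]
8.325
pos [526.   41.9 236.4] delta_pos [-1.698 -0.185  0.926] dr [ 0.083 -0.004  0.48 ]
bar top 1138 zmed 127.2
((525.7131958007812, 41.306488037109375), (43.98826599121094, 13.153696060180664), 10.1432466506958)
stem top 718 zmed 136.3
((538.5618896484375, -42.22667694091797), (22.458473205566406, 20.41913604736328), 8.76085376739502)
```

View pics/w3_wrist.png

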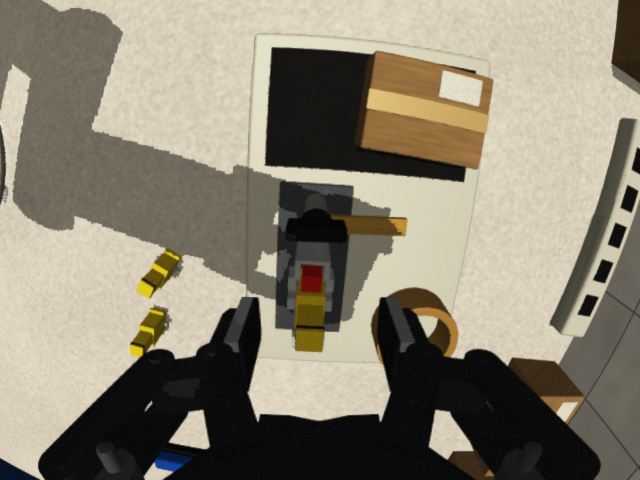

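servo_tool:
  motion:
    - {"dr":[0.08,0,0.45],"delta_pos":[0,0,0],"hand":0.6}
    - {"dr":[0,0,0],"delta_pos":[-0.85,-0.12,0.3],"hand":0.6}
    - {"dr":[0,0,0],"delta_pos":[-0.85,-0.1,0.3],"hand":0.6}
    - {"dr":[0,0,0],"delta_pos":[0,0,0.3],"hand":0.6}
    - {"dr":[0,0,0],"delta_pos":[0,0,0],"hand":0.6}

```text
time_s: 8.95
eef_pos: [529.1, -45.2, 190.4]
ee_rot: [0.0, 0.647, 0.763, 0.001]
force: [-0.7, 0.3, 0.1]
grip_width: 0.602
```

```bash
python3 st.py;  python3 - <<'E'
from h import *
goto([538.4,-42.3,100],down(np.radians(8.9)))
E
```

```text
t 8.95 pos [529.1 -45.2 190.4] heading 9.43 z [ 0.001  0.001 -1.   ] F [-0.7  0.3  0.1] M [ 0.07  0.01 -0.  ] g 0.602 j [-0.31  0.36  1.54  0.    1.24 -0.47]
pos [529.1 -45.2 190.4] delta_pos [0.026 0.192 1.808] dr [ 0.007 -0.004  0.053]
```

servo_tool:
  motion:
    - {"dr":[0,0,0.05],"delta_pos":[0.03,0.19,0.4],"hand":0.6}
    - {"dr":[0,0,0],"delta_pos":[0,0,0.6],"hand":0.6}
    - {"dr":[0,0,0],"delta_pos":[0,0,0.4],"hand":0.6}
    - {"dr":[0,0,0],"delta_pos":[0,0,0.25],"hand":0.55}
    - {"dr":[0,0,0],"delta_pos":[0,0,0],"hand":0.5}

```text
time_s: 9.57
eef_pos: [540.5, -37.9, 109.1]
ee_rot: [0.003, 0.647, 0.762, 0.002]
force: [1.3, -0.4, -0.1]
grip_width: 0.499
```

```bash
python3 st.py;  python3 - <<'E'
from h import *
goto([538.4,-42.3,100],down(np.radians(8.9)))
E
```

```text
t 9.575 pos [540.5 -37.9 109.1] heading 9.33 z [ 0.007 -0.    -1.   ] F [ 1.3 -0.4 -0.1] M [ 0.03 -0.06 -0.02] g 0.499 j [-0.29  0.47  1.61  0.    1.05 -0.45]
pos [540.5 -37.9 109.1] delta_pos [-0.079 -0.058  0.182] dr [0.038 0.008 0.043]
```

servo_tool:
  motion:
    - {"dr":[0.04,0.01,0.04],"delta_pos":[-0.08,-0.06,0.18],"hand":0.5}
    - {"dr":[0,0,0],"delta_pos":[0,0,0],"hand":0.5}

```text
time_s: 9.82
eef_pos: [538.8, -42.6, 100.9]
ee_rot: [0.001, 0.65, 0.76, 0.0]
force: [0.0, -0.3, 0.1]
grip_width: 0.501
```

```bash
python3 st.py;  python3 - <<'E'
from h import *
goto([538.4,-42.3,100],down(np.radians(8.9)))
E
python3 look.py w4 wrist side
```

```text
t 9.825 pos [538.8 -42.6 100.9] heading 8.93 z [ 0.001 -0.    -1.   ] F [ 0.  -0.3  0.1] M [-0.01 -0.07  0.  ] g 0.501 j [-0.3   0.48  1.62  0.    1.04 -0.45]
pos [538.8 -42.6 100.9] delta_pos [ 0.007 -0.008  0.019] dr [0.007 0.003 0.003]
wrist [('block', [(0.98, [52.0, 313.0, 114.0, 384.0]), (0.72, [41.0, 216.0, 122.0, 291.0]), (0.61, [281.0, 236.0, 358.0, 376.0])]), ('nut', [(0.71, [251.0, 72.0, 498.0, 141.0])]), ('catch_a', [(0.6, [300.0, 208.0, 341.0, 258.0]), (0.21, [281.0, 231.0, 356.0, 374.0])])]
side [('block', [(0.97, [316.0, 241.0, 329.0, 282.0]), (0.68, [372.0, 354.0, 474.0, 446.0]), (0.58, [291.0, 230.0, 328.0, 244.0])]), ('nut', [(0.61, [316.0, 231.0, 328.0, 238.0])]), ('catch_a', [(0.53, [324.0, 268.0, 333.0, 280.0])])]
10.225
```

View pics/w4_wrist.png

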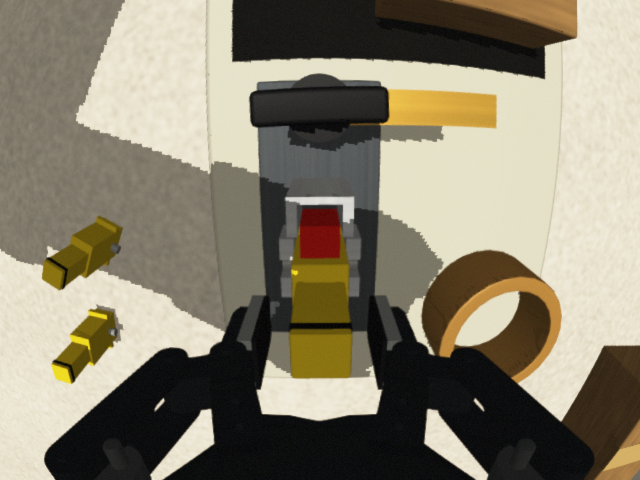

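servo_tool:
  motion:
    - {"dr":[0,0,0],"delta_pos":[0,0,0.02],"hand":0}
    - {"dr":[0,0,0],"delta_pos":[0,0,0],"hand":0}
    - {"dr":[0,0,0],"delta_pos":[0,0,0],"hand":0}
  squeeze: 60

```text
time_s: 10.6
eef_pos: [539.1, -42.3, 100.4]
ee_rot: [0.001, 0.65, 0.76, 0.001]
force: [0.6, -0.7, -0.5]
grip_width: 0.25
```

```bash
python3 st.py
```

```text
t 10.6 pos [539.1 -42.3 100.4] heading 8.97 z [ 0.002 -0.001 -1.   ] F [ 0.6 -0.7 -0.5] M [ 0.03  0.07 -0.03] g 0.25 j [-0.3   0.48  1.62  0.    1.04 -0.45]
```

servo_tool:
  motion:
    - {"dr":[0,-0.25,0],"delta_pos":[0.05,0,0],"hand":0}
    - {"dr":[0,-0.25,0],"delta_pos":[0.05,0,0],"hand":0}
    - {"dr":[0,-0.25,0],"delta_pos":[0.05,0,0],"hand":0}

```text
time_s: 10.98
eef_pos: [538.3, -36.5, 100.5]
ee_rot: [0.053, 0.649, 0.758, -0.043]
force: [0.2, -1.6, 1.3]
grip_width: 0.247
```

```bash
cat > rock.py <<'E'
from h import *
import sys
Pv=np.array([538.5,-42.4,45.]); yw=np.radians(8.9); X=np.array([np.cos(yw),np.sin(yw),0]);Y=np.array([-np.sin(yw),np.cos(yw),0]);Z=np.array([0,0,1.])
p,r=tool(); up=-r.as_matrix()[:,2]
print("tool lean",np.arctan2(up@Y,up[2]).round(3),"TCP lean about pivot",np.arctan2((p-Pv)@Y,p[2]-45).round(3),"radius",np.hypot((p-Pv)@Y,p[2]-45).round(2),"x",((p-Pv)@X).round(2))
g=p+up*19;print("grasp pt lean",np.arctan2((g-Pv)@Y,g[2]-45).round(3))
th=float(sys.argv[1]) if len(sys.argv)>1 else 0
Rt=R.from_rotvec(-X*th)*down(yw); T=Pv+55.4*(Y*np.sin(th)+Z*np.cos(th)); goto(T,Rt)
E
python3 st.py; python3 rock.py 0.17
```

```text
t 10.975 pos [538.3 -36.5 100.5] heading 8.87 z [ 0.024 -0.134 -0.991] F [ 0.2 -1.6  1.3] M [0.46 0.3  0.09] g 0.247 j [-0.22  0.47  1.64 -0.15  0.98 -0.3 ]
tool lean 0.137 TCP lean about pivot 0.106 radius 55.82 x 0.7
grasp pt lean 0.114
pos [538.3 -36.5 100.5] delta_pos [ 0.071 -0.014  0.008] dr [ 0.016 -0.189 -0.005]
```

servo_tool:
  motion:
    - {"dr":[0,-0.15,0],"delta_pos":[0.07,-0.01,0.01],"hand":0}
    - {"dr":[0,-0.1,0],"delta_pos":[0.03,0,0.0],"hand":0}
    - {"dr":[0,0,0],"delta_pos":[0,0,0.0],"hand":0}

```text
time_s: 11.35
eef_pos: [537.8, -33.4, 100.6]
ee_rot: [0.072, 0.647, 0.757, -0.059]
force: [-0.9, -0.8, 0.4]
grip_width: 0.253
```

```bash
python3 st.py; python3 rock.py 0.175; python3 look.py w5 wrist side;
```

```text
t 11.35 pos [537.8 -33.4 100.6] heading 8.95 z [ 0.033 -0.183 -0.983] F [-0.9 -0.8  0.4] M [0.32 0.14 0.12] g 0.253 j [-0.2   0.47  1.65 -0.21  0.96 -0.24]
tool lean 0.187 TCP lean about pivot 0.16 radius 56.37 x 0.73
grasp pt lean 0.167
pos [537.8 -33.4 100.6] delta_pos [ 0.017 -0.015  0.019] dr [0.025 0.069 0.001]
wrist [('block', [(0.9, [62.0, 295.0, 121.0, 374.0]), (0.79, [282.0, 247.0, 356.0, 378.0]), (0.57, [44.0, 207.0, 122.0, 294.0])]), ('nut', [(0.63, [238.0, 101.0, 511.0, 180.0])]), ('catch_a', [(0.94, [298.0, 224.0, 340.0, 263.0])])]
side [('block', [(0.89, [252.0, 311.0, 267.0, 349.0]), (0.64, [246.0, 286.0, 260.0, 321.0]), (0.56, [315.0, 239.0, 326.0, 280.0])]), ('nut', [(0.39, [291.0, 229.0, 320.0, 246.0])]), ('catch_a', [])]
11.75
```

View pics/w5_wrist.png

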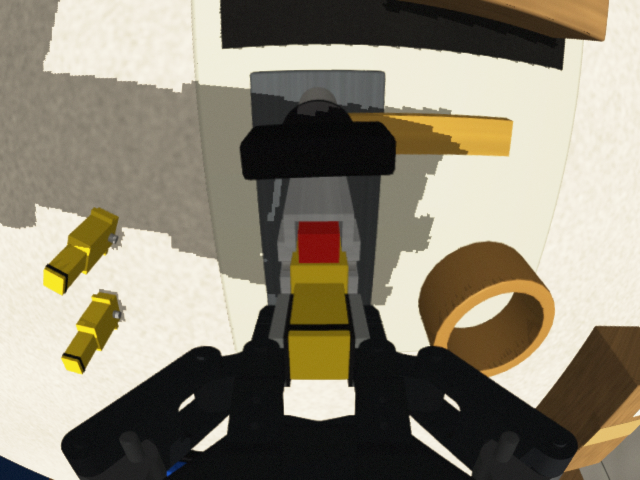

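```bash
cat > catch.py <<'E'
from cloud import *
import sys
yw=np.radians(8.9);X=np.array([np.cos(yw),np.sin(yw)]);Y=np.array([-np.sin(yw),np.cos(yw)]);o=np.array([538.4,-42.4])
for n in sys.argv[1:]:
    P,d=cloud(n); im=cv2.cvtColor(cv2.imread(f"pics/{n}_wrist.png"),cv2.COLOR_BGR2HSV).astype(int)
    red=((im[...,0]<6)|(im[...,0]>174))&(im[...,1]>170)&(im[...,2]>60)&(d>0)
    q=P[...,:2]-o; y=q@Y; x=q@X
    yel=(im[...,0]>20)&(im[...,0]<33)&(im[...,1]>120)&(d>0)&(abs(x)<8)&(abs(y)<60)
    for nm,m in [("red+",red&(abs(x)<15)&(y>0)&(y<60)),("red-",red&(abs(x)<15)&(y<0)&(y>-60))]:
        if m.sum()>10:
            m2=m&(P[...,2]>84)&(P[...,2]<90); print(n,nm,m.sum(),"z",np.percentile(P[m][:,2],[2,50,98]).round(1),"top y",np.percentile(y[m2],[1,50,99]).round(1) if m2.sum() else None)
    for nm,m in [("stem top",yel&(P[...,2]>125)),]:
        if m.sum()>10: print(n,nm,m.sum(),np.percentile(y[m],[1,50,99]).round(1),np.percentile(P[m][:,2],[2,50,98]).round(1))
E
python3 catch.py w3 w4 w5
```

```text
w3 red+ 501 z [62.5 86.  87.9] top y [19.2 27.3 34.1]
w3 stem top 545 [-9.4  3.2 10.1] [126.  136.3 137.7]
w4 red+ 1854 z [57.9 86.6 88.1] top y [18.8 26.9 34. ]
w4 stem top 2515 [-9.4  3.5 10.2] [125.9 136.8 138. ]
w5 red+ 1618 z [75.7 86.3 87.6] top y [24.8 32.8 39.5]
w5 stem top 2366 [ 5.8 18.2 25.3] [126.2 135.5 137.9]
```

servo_tool:
  motion:
    - {"dr":[0,0.25,0],"delta_pos":[-0.055,0,0],"hand":0}
    - {"dr":[0,0.25,0],"delta_pos":[-0.055,0,0],"hand":0}
    - {"dr":[0,0.25,0],"delta_pos":[-0.055,0,0],"hand":0}
    - {"dr":[0,0.25,0],"delta_pos":[-0.055,0,0],"hand":0}

```text
time_s: 12.25
eef_pos: [539.2, -42.7, 100.4]
ee_rot: [0.003, 0.649, 0.76, -0.0]
force: [-1.1, -0.9, 1.4]
grip_width: 0.249
```

```bash
python3 st.py; python3 rock.py -0.175
```

```text
t 12.25 pos [539.2 -42.7 100.4] heading 9.01 z [ 0.004 -0.004 -1.   ] F [-1.1 -0.9  1.4] M [-0.1   0.13 -0.03] g 0.249 j [-0.29  0.48  1.62 -0.    1.04 -0.45]
tool lean 0.004 TCP lean about pivot -0.007 radius 55.37 x 0.6
grasp pt lean -0.004
pos [539.2 -42.7 100.4] delta_pos [-0.185 -0.012  0.017] dr [0.02  1.028 0.013]
```

servo_tool:
  motion:
    - {"dr":[0,0.25,0],"delta_pos":[-0.055,0,0],"hand":0}
    - {"dr":[0,0.25,0],"delta_pos":[-0.055,0,0],"hand":0}
    - {"dr":[0,0.25,0],"delta_pos":[-0.055,0,0],"hand":0}
    - {"dr":[0,0.25,0],"delta_pos":[-0.055,0,0],"hand":0}

```text
time_s: 12.75
eef_pos: [540.6, -50.5, 99.7]
ee_rot: [-0.068, 0.646, 0.758, 0.06]
force: [-2.0, 2.9, 1.9]
grip_width: 0.246
```

```bash
python3 st.py; python3 rock.py -0.175
```

```text
t 12.75 pos [540.6 -50.5  99.7] heading 9.08 z [-0.025  0.179 -0.984] F [-2.   2.9  1.9] M [-0.46  0.24  0.1 ] g 0.246 j [-0.38  0.52  1.57  0.17  1.15 -0.62]
tool lean -0.181 TCP lean about pivot -0.151 radius 55.28 x 0.83
grasp pt lean -0.159
pos [540.6 -50.5  99.7] delta_pos [-0.026 -0.017 -0.003] dr [ 0.018 -0.036  0.022]
```

servo_tool:
  motion:
    - {"dr":[0,0,0],"delta_pos":[-0.04,0,0],"hand":0}
    - {"dr":[0,0.02,0],"delta_pos":[-0.02,0,0],"hand":0}
    - {"dr":[0,0,0],"delta_pos":[-0.01,0,0],"hand":0}

```text
time_s: 13.12
eef_pos: [540.8, -51.3, 99.5]
ee_rot: [-0.071, 0.646, 0.757, 0.063]
force: [-1.4, 2.1, 3.3]
grip_width: 0.25
```

```bash
python3 st.py; python3 rock.py -0.175;  python3 look.py w6 wrist side; python3 catch.py w6
```

```text
t 13.125 pos [540.8 -51.3  99.5] heading 9.06 z [-0.027  0.187 -0.982] F [-1.4  2.1  3.3] M [0.08 0.32 0.08] g 0.25 j [-0.39  0.52  1.57  0.18  1.15 -0.63]
tool lean -0.19 TCP lean about pivot -0.167 radius 55.24 x 0.86
grasp pt lean -0.173
pos [540.8 -51.3  99.5] delta_pos [-0.009 -0.017 -0.004] dr [ 0.014 -0.084  0.019]
wrist [('block', [(0.81, [282.0, 223.0, 355.0, 379.0]), (0.78, [39.0, 326.0, 112.0, 388.0]), (0.71, [42.0, 226.0, 123.0, 284.0])]), ('nut', [(0.87, [257.0, 57.0, 479.0, 121.0])]), ('catch_a', [(0.7, [368.0, 1.0, 550.0, 66.0]), (0.56, [300.0, 200.0, 338.0, 233.0])])]
side [('block', [(0.96, [252.0, 314.0, 268.0, 347.0]), (0.9, [313.0, 244.0, 331.0, 287.0]), (0.83, [246.0, 287.0, 258.0, 321.0])]), ('nut', [(0.42, [291.0, 229.0, 314.0, 246.0])]), ('catch_a', [(0.5, [326.0, 272.0, 335.0, 282.0]), (0.35, [309.0, 255.0, 314.0, 265.0])])]
13.525
w6 red+ 1336 z [69.3 86.5 87.7] top y [24.3 31.7 39. ]
w6 stem top 2565 [-25.5 -12.6  -4.3] [125.8 134.9 137.4]
```

View pics/w6_wrist.png

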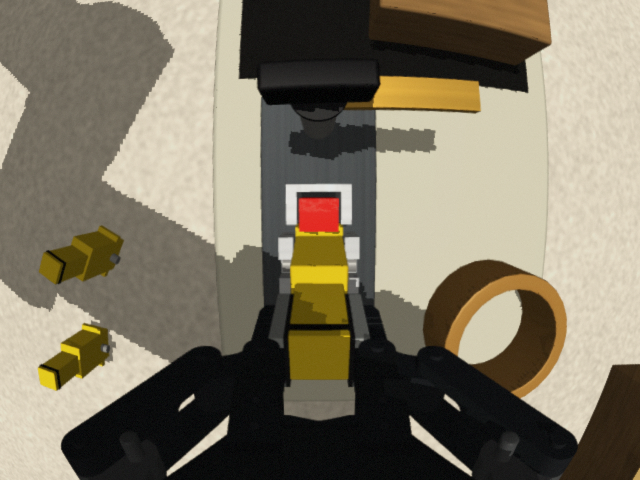

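```bash
python3 - <<'E'
import cv2, numpy as np
a=np.hstack([cv2.resize(cv2.imread(f"pics/{n}_side.png")[220:310,285:350],None,fx=6,fy=6,interpolation=2) for n in ("w4","w6")]); cv2.imwrite("pics/s46.png",a)
E
```

```text
(no output)
```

View pics/s46.png

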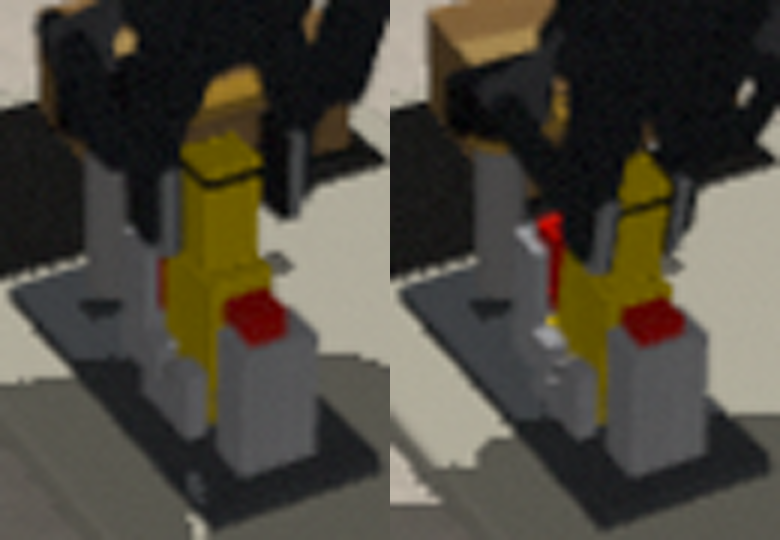

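servo_tool:
  motion:
    - {"dr":[0,-0.27,0],"delta_pos":[0.055,0,0],"hand":0}
    - {"dr":[0,-0.27,0],"delta_pos":[0.055,0,0],"hand":0}
    - {"dr":[0,-0.27,0],"delta_pos":[0.055,0,0],"hand":0}
    - {"dr":[0,-0.27,0],"delta_pos":[0.055,0,0],"hand":0}

```text
time_s: 14.02
eef_pos: [539.4, -41.3, 100.3]
ee_rot: [0.003, 0.65, 0.76, 0.0]
force: [-1.4, 1.4, 1.1]
grip_width: 0.251
```

```bash
python3 st.py; python3 rock.py 0;  python3 look.py w7 wrist side; python3 catch.py w7
```

```text
t 14.025 pos [539.4 -41.3 100.3] heading 8.9 z [ 0.005 -0.004 -1.   ] F [-1.4  1.4  1.1] M [ 0.28  0.39 -0.01] g 0.251 j [-0.29  0.48  1.62 -0.    1.04 -0.45]
tool lean 0.005 TCP lean about pivot 0.016 radius 55.35 x 1.05
grasp pt lean 0.013
pos [539.4 -41.3 100.3] delta_pos [-0.018 -0.021 -0.001] dr [0.024 0.027 0.   ]
wrist [('block', [(0.96, [283.0, 237.0, 355.0, 378.0]), (0.81, [52.0, 313.0, 118.0, 385.0]), (0.76, [40.0, 222.0, 123.0, 290.0])]), ('nut', [(0.7, [247.0, 78.0, 494.0, 145.0])]), ('catch_a', [(0.59, [296.0, 209.0, 338.0, 252.0])])]
side [('block', [(0.81, [250.0, 309.0, 268.0, 347.0]), (0.73, [250.0, 286.0, 257.0, 316.0]), (0.62, [251.0, 230.0, 409.0, 333.0])]), ('nut', []), ('catch_a', [(0.57, [325.0, 270.0, 335.0, 282.0])])]
14.425
w7 red+ 1605 z [71.4 86.3 87.7] top y [24.8 32.6 39.6]
w7 stem top 2525 [-8.  5. 12.] [125.8 136.2 137.5]
```

```bash
python3 - <<'E'
from h import *
for n in ("w4","w7"):
    im=cv2.cvtColor(cv2.imread(f"pics/{n}_side.png"),cv2.COLOR_BGR2HSV).astype(int); d=np.load(f"pics/{n}_side_d.npy")
    m=((im[...,0]<8)|(im[...,0]>172))&(im[...,1]>150); m[:262]=0;m[290:]=0;m[:,:318]=0;m[:,345:]=0
    v,u=np.nonzero(m); P=pix2z("side",np.c_[u,v],86); q=(P[:,:2]-[538.4,-42.4])@np.array([[np.cos(.1553),-np.sin(.1553)],[np.sin(.1553),np.cos(.1553)]])
    print(n,len(u),q.mean(0).round(1),q.min(0).round(1),u.mean().round(2),v.mean().round(2))
E
```

```text
w4 65 [ -3.2 -32.7] [-12.6 -46.8] 327.43 272.46
w7 56 [ -2.8 -36.1] [-12.5 -46.8] 328.39 273.21
```

servo_tool:
  motion:
    - {"dr":[0,0,0],"delta_pos":[-0.02,-0.02,0],"hand":0}
    - {"dr":[0,0,0],"delta_pos":[0,0,-0.06],"hand":0}
    - {"dr":[0,0,0],"delta_pos":[0,0,-0.06],"hand":0}

```text
time_s: 14.8
eef_pos: [538.2, -43.2, 105.8]
ee_rot: [0.001, 0.651, 0.759, 0.001]
force: [-0.5, 1.3, -2.5]
grip_width: 0.249
```

```bash
python3 st.py
```

```text
t 14.8 pos [538.2 -43.2 105.8] heading 8.84 z [ 0.003 -0.001 -1.   ] F [-0.5  1.3 -2.5] M [0.12 0.   0.06] g 0.249 j [-0.3   0.47  1.61  0.    1.05 -0.45]
```

servo_tool:
  motion:
    - {"dr":[0,0,0],"delta_pos":[0,0,-0.3],"hand":0}
    - {"dr":[0,0,0],"delta_pos":[0,0,-0.4],"hand":0}
    - {"dr":[0,0,0],"delta_pos":[0,0,-0.4],"hand":0}
    - {"dr":[0,0,0],"delta_pos":[0,0,-0.35],"hand":0}
    - {"dr":[0,0,0],"delta_pos":[0,0,-0.1],"hand":0}
    - {"dr":[0,0,0],"delta_pos":[0,0,0],"hand":0}
    - {"dr":[0,0,0],"delta_pos":[0,0,0],"hand":0}

```text
time_s: 15.68
eef_pos: [537.5, -43.6, 189.0]
ee_rot: [0.002, 0.65, 0.76, 0.0]
force: [0.2, 0.8, -1.6]
grip_width: 0.249
```

```bash
python3 st.py; python3 look.py w8 wrist side; python3 catch.py w8; python3 - <<'E'
from cloud import *
P,d=cloud("w8"); im=cv2.cvtColor(cv2.imread("pics/w8_wrist.png"),cv2.COLOR_BGR2HSV)
m=(im[...,0]>20)&(im[...,0]<33)&(im[...,1]>120)&(d>0)&(P[...,2]>200)&(P[...,2]<235)
print(m.sum(),np.median(P[m],axis=0),np.percentile(P[m][:,2],[5,50,95]),cv2.minAreaRect(P[m][:,:2].astype(np.float32)))
E
```

```text
t 15.675 pos [537.5 -43.6 189. ] heading 8.85 z [ 0.003 -0.002 -1.   ] F [ 0.2  0.8 -1.6] M [ 0.02 -0.01  0.07] g 0.249 j [-0.3   0.38  1.52 -0.    1.24 -0.45]
wrist [('block', [(0.8, [109.0, 191.0, 170.0, 240.0]), (0.78, [107.0, 269.0, 154.0, 321.0]), (0.6, [281.0, 223.0, 356.0, 379.0])]), ('nut', [(0.66, [277.0, 89.0, 436.0, 132.0]), (0.51, [281.0, 222.0, 355.0, 377.0])]), ('catch_a', [(0.84, [306.0, 173.0, 334.0, 202.0])])]
side [('block', [(0.91, [252.0, 310.0, 270.0, 348.0]), (0.73, [248.0, 285.0, 260.0, 319.0]), (0.71, [313.0, 205.0, 329.0, 257.0])]), ('nut', [(0.68, [293.0, 229.0, 311.0, 250.0])]), ('catch_a', [(0.58, [312.0, 256.0, 318.0, 269.0]), (0.5, [321.0, 274.0, 332.0, 281.0])])]
16.075
w8 red+ 723 z [26.8 86.2 87.7] top y [24.  31.6 39.1]
w8 stem top 5943 [-10.1   8.7  21.9] [136.4 205.8 225.8]
4403 [536.48977735 -37.02871053 224.50546302] [203.58549472 224.50546302 225.78852614] ((529.5012817382812, -44.522735595703125), (37.419517517089844, 21.266887664794922), 9.174415588378906)
```

View pics/w8_side.png

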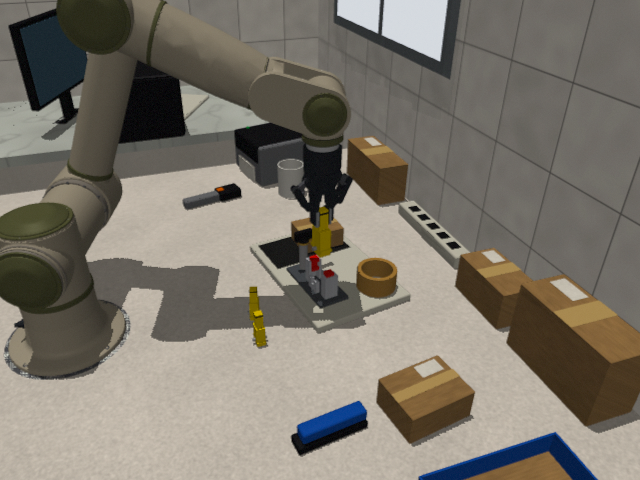

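View pics/w8_wrist.png

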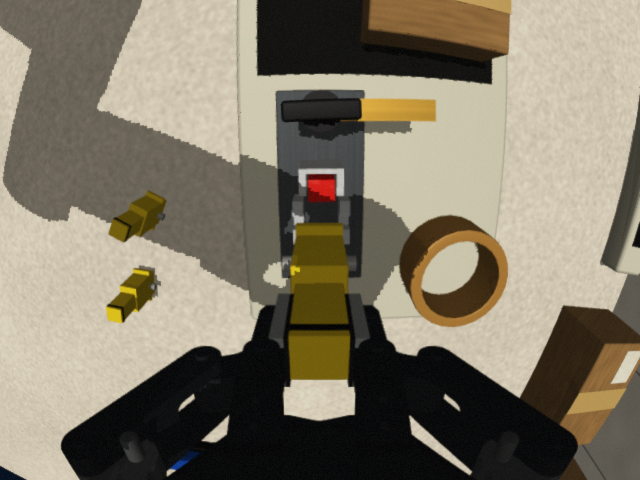

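```bash
python3 - <<'E'
from h import *
from cloud import *
P,d=cloud("w8"); im=cv2.cvtColor(cv2.imread("pics/w8_wrist.png"),cv2.COLOR_BGR2HSV)
m=(im[...,0]>20)&(im[...,0]<33)&(im[...,1]>120)&(d>0)&(P[...,2]>222)&(P[...,2]<230)
Q=P[m]; c,_,_,_=np.linalg.lstsq(np.c_[Q[:,:2]-Q[:,:2].mean(0),np.ones(len(Q))],Q[:,2],rcond=None); print("top face slope",c, cv2.minAreaRect(Q[:,:2].astype(np.float32)))
a=cv2.imread("pics/w8_side.png")[190:310,280:360]; cv2.imwrite("pics/w8sz.png",cv2.resize(a,None,fx=5,fy=5,interpolation=2))
E
```

```text
top face slope [ 1.20340455e-02 -3.68920292e-02  2.24837123e+02] ((536.9652709960938, -43.352867126464844), (22.252479553222656, 21.072633743286133), 8.459022521972656)
```

View pics/w8sz.png

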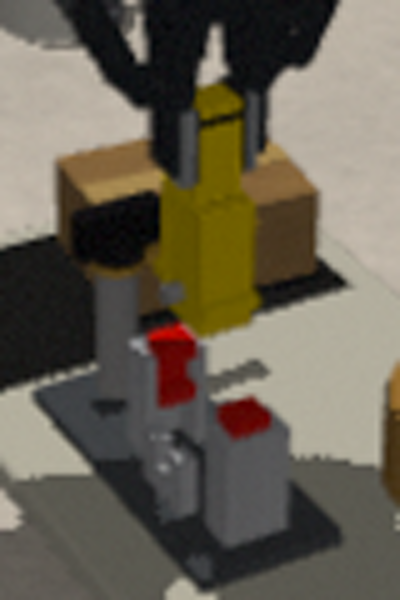

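The block is held clear and upright (tilt about 0.04 rad), about 1.5 mm off centre and about 32 mm above the catches. Both catches are out and the nut's tab is clear, so I'm handing in.

```bash
python3 - <<'E'
from rig import ticket
print(ticket.finish_job())
E
```

```text
the job is handed in; nothing more can be done
None
```

I turned the nut to its stop, rocked the seated block to +y and then to -y, lifted it free and handed the job in with the block still held over its seat. That took about 16 s of the 48 s. The hand-in reports no verdict.

What my last checks showed:

- **Nut:** about 1.59 rad from the depth picture taken after I let go of it. The tab still points away from the block in the last pictures.
- **Rocking:** the block leaned about 0.166 rad one way and about 0.177 rad the other, measured from how far the top of its stem moved. The block stayed seated throughout.
- **Catch a:** measured 5.5–6 mm further out than at the start, above the 4.6 mm needed.
- **Catch b:** not measured well. A rough side-camera reading gave only about 3.4 mm of travel, because its view was partly blocked and coarse. I took it as out because of the 0.177 rad lean, and because the block then lifted with only its own weight on the wrist (about 2 N).
- **Final hold:** underside about 32 mm above the catches, a little more than the couple of centimetres asked but within the limits. It is about 1.5 mm off the seat's centre, tilted about 0.04 rad and gripped with 60 N.
- **Other things:** I saw no sign that any of them had moved in the last pictures, but I did not measure them.

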